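# File a hard case on a lever arch mechanism

### The arm

A 6-joint arm with a two-finger parallel gripper is mounted at the origin on a cart in front of the work surface, level with it; the furniture and walls round the work are solid. World frame = base frame: x ahead of the robot, y to its left, z up, the work surface at z = 0. Lengths are in m, angles in degrees, forces in N, time in s.
With the tool pointing down it reaches from about 0.3 to 0.75 m from the base axis. Payload 8.5 kg.
Tool frame: the origin (TCP) lies midway between the tips of the shut fingers; the grasp point (between the pads) lies 19 mm behind it (env.tcp_to_grasp is the z of the grasp point in the tool frame, in m); z points along the fingers, y is the line along which they close (so a half turn about z gives the same grasp; the last joint's range is limited). The gripper opens to 85 mm and grips with 20 to 120 N. Pads are 22 mm wide; open, the fingers measure 114 mm over their backs; the gripper's body (76 mm by 85 mm) begins 54 mm behind the grasp point. The pads swing forward as they close: fully open they stand 13 mm farther back than shut.
Start: joints at [-88.367, 21.807, 74.336, -0, 83.858, -12.336], TCP at [0.133, -0.534, 0.231] pointing down, gripper open.
Joint ranges: [-178.18, 178.18], [-50.72, 133.34], [12.68, 142.11], [-81.47, 261.47], [9.98, 163.14], [-165.26, 165.26]. Speed limits (degrees/s): [136.94, 136.94, 180, 180, 180, 180].

### API

Orientations are given as a 3x3 rotation matrix whose columns are the frame's x, y, z axes.
In Python, from rig import env, imaging, job, models gives the robot as it stands. The module is installed in compiled form; this text tells all that it offers.
- The arm moves only by the tool jog_arm, never from a script. Its argument "plan" is text: rows parted by semicolons, each of 7 numbers parted by spaces: the turn, a rotation vector about the tool's x, y, z in degrees, then the shift along the tool's x, y, z in cm, then the closure in counts, from 0 (fully open) to 255 (shut). In form: rx ry rz x y z claw; .... A call has 1 to 10 rows; each row shifts and turns the commanded pose from where the row before left it, along the tool's axes as they then stand; what a row does not reach is not made up. A row lasts 1/12 s, in which the tool goes at most 41.7 mm and 7.16 degrees, less where a joint would pass 70% of its speed; a pose out of reach is approached as far as the arm can. A call with a gripper value outside its range is refused whole. The fingers move at their own pace and stop on an object; "grip_force" is the grip in N (left out, the last holds). Time passes only in rows, so rows that do not move let the fingers close. It gives the time, the measured TCP pose, the force, the opening and the grip force at its end, in the units of the state.
- env.observe(): the state, without advancing time (a new reading comes with each control period).
- imaging.get_image(name): name is "scene" or "top"; returns a dict with "pixels" (420x560x3 uint8, red, green, blue), "depth" (420x560 float32, m along the optical axis (not along the pixel's ray), 0 where there is no reading), "fov_y" (degrees; the focal length in pixels is half the picture's height over the tangent of half this angle, whatever the lens; pixels are square), "cx", "cy" (the principal point, pixels), "distortion" ([k1, k2, p1, p2, k3] as OpenCV has them; the pictures are not rectified), "world_from_camera" (4x4, takes a point from camera to world coordinates). Camera axes: x right, y down, z forward; pixel columns grow to the right and rows downward; lengths in m; the calibration is good to about 2 mm. A picture is of the moment at which its call begins.
- job.close_job(): hands the job in; it is judged then, once.
Trained networks look in the newest picture that a camera, given by its name, has taken for a name from the list of things; names that differ only in an ending like _2 or _b are one class to them, and where a whole thing is asked for, a point or a joint stands for the part that bears it (a point fixed in the world has none). Each returns a list of dicts, best first, with "confidence" (0 to 1); they miss things now and then, are a little off and sometimes report something else, mostly with a low value. They report only what shows in the picture. A call takes as long as a camera call.
- models.outline_of(camera, query): "region" (420x560 bool, what is visible of it) and "bbox" ([centre column, centre row, width, height] in pixels, round what is visible of it).
- models.tip_of(camera, query): "at" ([column, row] in pixels: a listed point, or the origin of a listed thing).
The state is a dict: "time_s": time; "q": joint angles; "qvel": joint speeds; "joint_efforts": joint torques, N m; "position": TCP position; "tool_rot": TCP orientation; "ft_force": force on the tool from outside, world axes, zero at the start; "wrist_torque": the same for the moment, N m; "grip_width": finger opening in m; "gripper_force": force on a finger pad.
Only numpy, scipy, OpenCV 4.12 (cv2) and the standard library are available. Lean on these libraries where they do the work, as an engineer would, in place of code of your own. Each camera call takes 0.05 s, during which the arm holds its last target. There are 200 camera calls.

### The job

Lift the lever of the lever arch file until its rings spring open, slip the punched strip of the grey hard case over the two posts and lower it gently until the case lies flat on the board, then let go of it, press the lever all the way down and hold it on its stop for half a second with a firm, steady push of about 20 newtons (well under 30), so that the rings are tightly shut. Feel your way: neither jam nor drop the case, and leave the things lying round about where they are.

Things in the scene. Friction and masses are not known exactly. Their poses are not given: they have to be found in the camera images.
- file: Fixed grey board 150 x 174 x 4 mm, flat on the bench, carrying a steel lever arch mechanism. Origin: underside of the board, midway between the two posts; x along the row of posts, z up, +y the side where filed things lie, -y the lever side. The board spans y = -104 to +70 mm. A steel base plate 130 x 50 x 2 mm lies on it from y = -65 to -15 mm.
- posts_mid (a point): Midway between the two fixed upright steel posts, on the board's top (z = 4 mm of the file). Axes as the file's. The posts, 6.4 mm thick, stand 40 mm either side of it along x and rise 40.5 mm above the board's top; the last 4.5 mm tapers to a 3 mm tip.
- lever (a joint): Lever angle (rad). Hinge along file x, at y = -22, z = 28 mm of the file. 0: down, level, pointing to file -y, rings shut, hard stop; grows as the pad is lifted, to 1.35: nearly upright, tip at z = 107 mm, rings open, stop. Over-centre spring: below 0.1 it pulls shut, above it drives open. Lifting off takes 5 N at the pad, pressing back up to 13 N (most near 0.5). The stop gives: at rest -0.001, at 20 N -0.007.
- rings (a joint): Angle of the two moving rings (0.56 x the lever's). 0: shut, ring tips on the post tips; 0.75 rad: open, swung off to file -y. Shaft at y = -46, z = 10 mm of the file; 5 mm bars in the planes x = -40 and +40 mm. Open, they reach up to z = 68 mm and stay at y < -25 mm.
- lever_pad (a point): Centre of the grey plastic thumb pad (three dark ribs on top) at the end of the 14 mm wide steel lever, 66 mm from the hinge. Pad 24 mm wide (along file x), 26 mm along the lever, 8 mm thick; with the lever down its centre is 28 mm above the bench, its underside 20 mm clear of the board.
- case_center (a point): Centre, half-way up, of the box part of the loose grey hard plastic case (about 90 g, flat on the bench). Box 50 mm (its x) x 60 mm (its y) x 22 mm high: grasp it across the 50 mm. On its -y side a punched strip 112 (x) x 26 (y) x 4 mm runs along the bottom, 29 to 55 mm from this centre. Filed, its axes are parallel to the file's.
- case_holes (a point): Midway between the two round 8.4 mm holes of the strip, at the underside of the case, 42 mm from the case's centre towards its -y; the holes lie 40 mm either side along the case's x. Filed, this point coincides with posts_mid.
- timer: White kitchen-type timer, 62 x 62 x 16 mm, bystander; origin at the centre of its underside.
- septa_tin: Small round white tin, 46 mm across, 19 mm high, bystander; origin at the centre of its underside.
- thread_tape: Small white tape roll lying flat, 55 mm across, 13 mm high, bystander; origin at the centre of its underside.
- pen: Red and white marker pen, 135 mm long, 17 mm thick, bystander; origin at the middle of its underside.
- case: The same case; origin at the centre of the box part's underside, 11 mm below its centre.

How it is judged:
By the outcome, as a careful person would: the job done as asked, in the order asked, and still so for the second after the job is handed in, with the robot touching nothing.
It also fails if it takes over 72 s, if anything falls off the work surface, if the arm or the gripper's body presses on something with over 40 N, if the wrist force passes 120 N, or if a joint passes its speed limit or range.

## Working session

There is one attempt and no reset: what is moved stays moved. The work goes in short steps, Python scripts to look and compute and a tool call to move; the robot and the scene stay as the last step left them, time stands still between calls to the robot, and variables do not carry over. Pictures are saved under pics/ and viewed, at most 10 in all, crops included, and the job is handed in when it is done.

Besides the shell and the picture viewer there is one more tool, called after "Call:" as name(argument=value, ...), one argument or row to a line, values as JSON. jog_arm: Moves the arm, as the interface text tells. Its arguments: {"type":"object","properties":{"plan":{"type":"string"},"grip_force":{"type":"number"}},"required":["plan"]}

```bash
mkdir -p pics; cat > h.py <<'E'
import numpy as np, cv2
from rig import env, imaging, job, models
def K(im):
    f=210/np.tan(np.radians(im["fov_y"])/2); return np.array([[f,0,im["cx"]],[0,f,im["cy"]],[0,0,1]])
def ray(im,uv):
    p=cv2.undistortPoints(np.array([[uv]],float),K(im),np.array(im["distortion"]))[0,0]
    T=np.array(im["world_from_camera"]); return T[:3,3],T[:3,:3]@np.array([p[0],p[1],1])
def at_z(im,uv,z):
    o,d=ray(im,uv); return o+d*(z-o[2])/d[2]
def at_depth(im,uv):
    o,d=ray(im,uv); return o+d*im["depth"][int(round(uv[1])),int(round(uv[0]))]
def cloud(im,mask):
    v,u=np.nonzero(mask&(im["depth"]>0)); p=cv2.undistortPoints(np.stack([u,v],1).astype(float)[:,None],K(im),np.array(im["distortion"]))[:,0]
    z=im["depth"][v,u]; T=np.array(im["world_from_camera"]); return (T[:3,:3]@(np.c_[p,np.ones(len(p))]*z[:,None]).T).T+T[:3,3]
E
cat > a.py <<'E'
from h import *
np.set_printoptions(precision=4,suppress=True)
for c in("top","scene"):
    im=imaging.get_image(c); cv2.imwrite(f"pics/{c}1.png",im["pixels"][...,::-1])
    print(c,np.array(im["world_from_camera"])[:3,3])
    for q,z in dict(file=0,posts_mid=.004,lever_pad=.028,case_center=.011,case_holes=0,timer=0,septa_tin=0,thread_tape=0,pen=0).items():
        for r in models.tip_of(c,q)[:2]:
            print(q,round(r["confidence"],2),np.round(r["at"],1),at_z(im,r["at"],z),at_depth(im,r["at"]))
    for q in("case","file","lever_pad"):
        for r in models.outline_of(c,q)[:1]:
            P=cloud(im,r["region"]); print(q,"outl",r["confidence"],np.round(r["bbox"]),r["region"].sum(),P.min(0),P.max(0))
            if q=="case":
                for lo,hi in((.017,.03),(-.003,.009)):
                    S=P[(P[:,2]>lo)&(P[:,2]<hi)]
                    if len(S)>5: print(lo,len(S),cv2.minAreaRect((S[:,:2]*1000).astype(np.float32)),np.median(S[:,2]))
print(env.observe()["tool_rot"],env.tcp_to_grasp)
E
python3 a.py
```

```text
top [0.1511 0.1305 1.3411]
file 0.8 [211.5 227.1] [0.4157 0.2968 0.    ] [ 0.4158  0.2968 -0.    ]
posts_mid 0.92 [214.1 227.2] [0.4146 0.2895 0.004 ] [0.415  0.2897 0.0024]
lever_pad 0.8 [220.3 194.2] [0.4961 0.2723 0.028 ] [0.4946 0.2717 0.034 ]
lever_pad 0.2 [417.6 233.7] [ 0.3886 -0.2297  0.028 ] [ 0.3916 -0.2343  0.0111]
case_center 0.94 [328.7 213.4] [ 0.4471 -0.0064  0.011 ] [ 0.4449 -0.0053  0.0211]
case_holes 0.73 [329.7 195.9] [ 0.4966 -0.0116  0.    ] [ 0.4969 -0.0117 -0.0014]
timer 0.71 [417. 235.] [ 0.3902 -0.2356  0.    ] [ 0.3883 -0.2326  0.0109]
timer 0.6 [145.6 235.7] [0.3943 0.4675 0.    ] [ 0.3945  0.4678 -0.0012]
septa_tin 0.63 [414.6 186.4] [ 0.5209 -0.2381  0.    ] [ 0.5175 -0.2347  0.0124]
thread_tape 0.83 [145.2 234.9] [0.3964 0.4687 0.    ] [ 0.3972  0.4698 -0.0043]
pen 0.79 [342.3 243.6] [ 0.3697 -0.0402  0.    ] [ 0.3676 -0.0385  0.013 ]
pen 0.48 [329.9 216.4] [ 0.4415 -0.0104  0.    ] [ 0.4377 -0.0086  0.0176]
case outl 0.56 [329. 210.  48.  36.] 877 [ 0.4126 -0.0623 -0.0082] [0.5124 0.0509 0.029 ]
0.017 388 ((445.4624328613281, -15.59477424621582), (61.60
[... 1202 characters left out ...]
3 [340.1 216.8] [ 0.3666 -0.0378  0.    ] [0.2668 0.0729 0.165 ]
case outl 0.58 [312. 200.  36.  26.] 497 [ 0.4122 -0.058  -0.0043] [0.5121 0.053  0.0249]
0.017 219 ((446.1897888183594, -12.937492370605469), (60.68233108520508, 52.09488296508789), 13.240880012512207) 0.020583932442124087
-0.003 215 ((458.93035888671875, -8.639297485351562), (86.70392608642578, 110.88362884521484), 13.142220497131348) 0.0024773899270469357
file outl 0.7 [241. 255.  72.  60.] 2778 [ 0.3248  0.1973 -0.0053] [0.5221 0.3762 0.0507]
lever_pad outl 0.55 [235. 236.  18.  21.] 145 [ 0.4236  0.2576 -0.0015] [0.5304 0.2956 0.0363]
[[ 0.9704  0.2414 -0.    ]
 [ 0.2414 -0.9704  0.    ]
 [-0.     -0.     -1.    ]] -0.0187
```

View images.

```bash
cat > b.py <<'E'
from h import *
np.set_printoptions(precision=4,suppress=True)
a=cv2.imread("pics/top1.png")[165:270,160:380]; b=cv2.imread("pics/scene1.png")[170:300,170:370]
a=cv2.resize(a,(700,334),interpolation=3); b=cv2.resize(b,(400,260),interpolation=3)
o=np.zeros((600,700,3),np.uint8); o[:334]=a; o[336:596,:400]=b; cv2.imwrite("pics/c1.png",o)
for c in("top","scene"):
    acc=[]
    for k in range(6):
        im=imaging.get_image(c)
        r=models.outline_of(c,"file")
        if not r: continue
        P=cloud(im,r[0]["region"]); B=P[(P[:,2]>-.003)&(P[:,2]<.010)]
        rect=cv2.minAreaRect((B[:,:2]*1000).astype(np.float32)); acc.append(list(rect[0])+list(rect[1])+[rect[2]])
    acc=np.array(acc); print(c,"file",np.median(acc,0),acc.std(0))
    R=[];
    for q,z in(("posts_mid",.004),("lever_pad",.028),("case_center",.011),("case_holes",0)):
        L=[]
        for k in range(5):
            im=imaging.get_image(c); r=models.tip_of(c,q)
            if r: L.append(at_z(im,r[0]["at"],z))
        print(q,np.median(L,0),np.std(L,0))
E
python3 b.py
```

```text
top file [424.7444 287.1225 152.6901 177.9948  78.4797] [0.9341 0.3934 1.4466 2.1572 0.3808]
posts_mid [0.4134 0.2896 0.004 ] [0.0038 0.0035 0.    ]
lever_pad [0.494  0.2716 0.028 ] [0.0057 0.111  0.    ]
case_center [ 0.4484 -0.0082  0.011 ] [0.0009 0.003  0.    ]
case_holes [ 0.4934 -0.0079  0.    ] [0.0034 0.0036 0.    ]
scene file [431.2619 286.7037 153.2812 191.6224  78.2205] [4.7041 0.7814 1.8954 9.2815 0.5717]
posts_mid [0.4145 0.2859 0.004 ] [0.0094 0.0724 0.    ]
lever_pad [0.4852 0.276  0.028 ] [0.0347 0.0086 0.    ]
case_center [ 0.4481 -0.0034  0.011 ] [0.006  0.0043 0.    ]
case_holes [ 0.4848 -0.0091  0.    ] [0.0052 0.0076 0.    ]
```

View pics/c1.png

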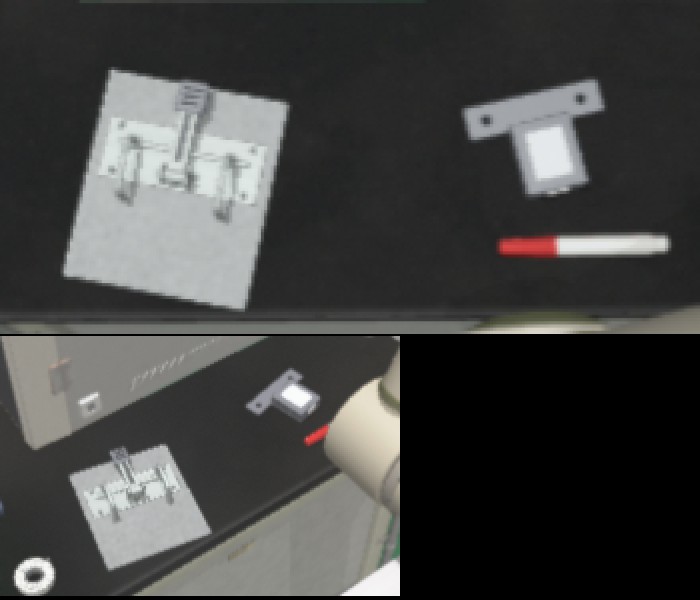

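```bash
cat >> h.py <<'E'
from scipy.optimize import minimize
def proj(im,P):
    T=np.linalg.inv(np.array(im["world_from_camera"])); r,_=cv2.Rodrigues(T[:3,:3])
    return cv2.projectPoints(np.asarray(P,float),r,T[:3,3],K(im),np.array(im["distortion"]))[0][:,0]
S=8
def place(p,pts):  # p: x,y(mm), yaw deg of local x ; pts local mm
    c,s=np.cos(np.radians(p[2])),np.sin(np.radians(p[2])); pts=np.asarray(pts,float)
    return np.c_[p[0]+c*pts[:,0]-s*pts[:,1],p[1]+s*pts[:,0]+c*pts[:,1],pts[:,2]]/1000
def box(x0,x1,y0,y1,z0,z1): return [[x,y,z] for x in(x0,x1) for y in(y0,y1) for z in(z0,z1)]
FILE=[box(-75,75,-104,70,0,4)]
def case(z=0,dims=None): return [box(-25,25,-30,30,z,z+22),box(-56,56,-55,-29,z,z+4)]
HOLES=True
def alpha(im,p,boxes,win,holes=None):
    x0,y0,x1,y1=win; m=np.zeros(((y1-y0)*S,(x1-x0)*S),np.uint8)
    f=lambda P:np.round(((proj(im,place(p,P))-[x0,y0]+.5)*S-.5)*16).astype(np.int32)
    for b in boxes: cv2.fillConvexPoly(m,cv2.convexHull(f(b)),255,shift=4)
    if holes is not None:
        t=np.linspace(0,2*np.pi,24)
        for hx in(-40,40): cv2.fillConvexPoly(m,f(np.c_[hx+4.2*np.cos(t),-42+4.2*np.sin(t),np.full(24,holes+4)]),0,shift=4)
    return cv2.blur(cv2.resize(m,None,fx=1/S,fy=1/S,interpolation=cv2.INTER_AREA),(1,1))/255.
def fit(im,p0,boxes,win,obs,mask=None,holes=None):
    best=None
    w=np.ones_like(obs) if mask is None else mask
    f=lambda p:(w*(alpha(im,p,boxes,win,holes)-obs)**2).sum()
    r=minimize(f,p0,method="Nelder-Mead",options=dict(initial_simplex=np.array(p0)+np.array([[-3,-3,-2],[4,-2,1],[-2,4,0],[2,2,2.]]),xatol=.02,fatol=1e-3))
    return r.x,r.fun
E
cat > c.py <<'E'
from h import *
np.set_printoptions(precision=2,suppress=True)
for c in("top","scene"):
    im=imaging.get_image(c); g=im["pixels"].astype(float).mean(2)
    for n,p0,b,lv in(("file",[409,290.5,-101.7+180],FILE,170),("case",[446,-14,103.5],case(),130)):
        if n=="file": p0[2]=78.3
        q=np.vstack([proj(im,place(p0,x)) for x in b]); x0,y0=(q.min(0)-6).astype(int); x1,y1=(q.max(0)+6).astype(int)
        G=g[y0:y1,x0:x1]; a0=alpha(im,p0,b,(x0,y0,x1,y1))
        bg=np.median(G[a0<.01]); fg=np.percentile(G[a0>.99],40)
        obs=np.clip((G-bg)/(fg-bg),0,1)
        m=(cv2.erode(a0,np.ones((5,5)))<.99).astype(float)
        print(c,n,bg,fg,*fit(im,p0,b,(x0,y0,x1,y1),obs,m,0 if n=="case" else None))
E
python3 c.py
```

```text
top file 39.0 184.66666666666666 [407.53 290.95  78.45] 28.201940458867288
top case 39.333333333333336 163.66666666666666 [447.38 -14.8  103.6 ] 21.139803839468343
scene file 54.0 182.33333333333334 [409.09 291.45  78.71] 157.9956408841287
scene case 52.0 149.33333333333334 [448.84 -14.43 103.91] 58.927483044001505
```

Call:
jog_arm(
  plan="0 0 0 3.2 -2.3 0 0;0 0 0 3.2 -2.3 0 0;0 0 0 3.2 -2.3 0 0;0 0 0 3.2 -2.3 0 0;0 0 0 3.2 -2.3 0 0;0 0 0 3.2 -2.3 0 0;0 0 0 3.2 -2.3 0 0;0 0 0 3.2 -2.3 0 0;0 0 0 3.2 -2.3 0 0;0 0 0 3.2 -2.3 0 0",
  grip_force=30,
)

```text
time_s: 7.43
position: [0.3887, -0.2316, 0.2316]
tool_rot: [[0.97, 0.241, 0.0], [0.241, -0.97, -0.0], [0.0, 0.001, -1.0]]
ft_force: [0.1, -0.8, -0.1]
grip_width: 0.0851
gripper_force: 0.0
```

Call:
jog_arm(
  plan="0 0 0 1.6 -3.4 0 0;0 0 0 1.6 -3.4 0 0;0 0 0 1.6 -3.4 0 0;0 0 0 1.6 -3.4 0 0;0 0 0 1.6 -3.4 0 0;0 0 0 1.6 -3.4 0 0;0 0 0 1.6 -3.4 0 0;0 0 0 1.6 -3.4 0 0;0 0 0 1.6 -3.4 0 0;0 0 0 1.6 -3.4 0 0",
)

```text
time_s: 8.27
position: [0.461, 0.1373, 0.2315]
tool_rot: [[0.97, 0.242, 0.001], [0.242, -0.97, 0.0], [0.0, 0.0, -1.0]]
ft_force: [1.0, -0.2, -0.2]
grip_width: 0.0853
gripper_force: 0.0
```

```bash
cat > rel.py <<'E'
# rel.py yaw tilt x y z [grasp]: move from here to tool-x yaw, tilt about tool y, TCP (m)
import sys; from rig import env; import numpy as np
from scipy.spatial.transform import Rotation as Q
np.set_printoptions(precision=3,suppress=True)
yaw,t,*p=map(float,sys.argv[1:6]); s=env.observe(); R=np.array(s["tool_rot"]); P=np.array(s["position"])
c,n=np.cos(np.radians(yaw)),np.sin(np.radians(yaw))
T=np.array([[c,n,0],[n,-c,0],[0,0,-1.]])@Q.from_euler("y",t,degrees=True).as_matrix()
p=np.array(p)
print("t",s["time_s"],"pos",P,"ft",np.array(s["ft_force"]),"w",s["grip_width"],"gf",s["gripper_force"],"q",np.array(s["q"]))
print("turn",Q.from_matrix(R.T@T).as_rotvec(degrees=True),"shift now-frame cm",R.T@(p-P)*100,"target-frame",T.T@(p-P)*100, "tool z",R[:,2])
E
python3 rel.py -11.5 -45 .494 .274 .15
```

```text
t 8.2667 pos [0.461 0.137 0.232] ft [ 0.979 -0.223 -0.248] w 0.08529921201585712 gf 0.0 q [ 2.448 14.85  84.781 -0.    80.34  78.473]
turn [ 10.001 -44.27   24.145] shift now-frame cm [  6.503 -12.466   8.154] target-frame [  6.127 -14.053   5.402] tool z [ 0.001  0.    -1.   ]
```

```bash
cat > d.py <<'E'
from h import *
np.set_printoptions(precision=3,suppress=True)
for c in("top","scene"):
    im=imaging.get_image(c); P=cloud(im,np.ones((420,560),bool))
    for lo,hi in((-.2,0),(0,.2),(.2,.35),(.35,.5)):
        s=P[(P[:,1]>lo)&(P[:,1]<hi)&(P[:,0]>.53)&(P[:,2]>.03)]
        print(c,lo,len(s), s[:,0].min() if len(s) else None, s.max(0) if len(s) else None)
        for zl in(.05,.1,.2,.3): 
            q=s[(s[:,2]>zl)&(s[:,2]<zl+.1)]
            if len(q): print("  z",zl,len(q),np.percentile(q[:,0],[1,10,50]))
E
python3 d.py
```

```text
top -0.2 17976 0.5697813983599849 [ 0.741 -0.     0.675]
  z 0.05 1013 [0.576 0.577 0.578]
  z 0.1 1136 [0.575 0.576 0.578]
  z 0.2 1410 [0.572 0.576 0.578]
  z 0.3 1826 [0.575 0.576 0.577]
top 0 14582 0.5716570529351612 [0.696 0.2   0.571]
  z 0.05 217 [0.575 0.576 0.577]
  z 0.1 259 [0.576 0.576 0.577]
  z 0.2 409 [0.576 0.577 0.578]
  z 0.3 1732 [0.576 0.577 0.578]
top 0.2 11736 0.5696359836530472 [0.745 0.35  0.571]
  z 0.05 563 [0.571 0.572 0.577]
  z 0.1 643 [0.572 0.573 0.577]
  z 0.2 912 [0.576 0.577 0.578]
  z 0.3 1367 [0.571 0.575 0.577]
top 0.35 2149 0.576337087780306 [0.938 0.5   0.501]
  z 0.05 173 [0.578 0.579 0.581]
  z 0.1 271 [0.578 0.579 0.898]
  z 0.2 143 [0.579 0.579 0.58 ]
  z 0.3 188 [0.577 0.578 0.579]
scene -0.2 4671 0.5724179911626555 [ 0.697 -0.     0.573]
  z 0.05 681 [0.574 0.576 0.578]
  z 0.1 497 [0.574 0.576 0.578]
  z 0.2 118 [0.576 0.577 0.579]
  z 0.3 69 [0.575 0.577 0.579]
scene 0 8940 0.569458044033926 [1.55  0.2   0.569]
  z 0.05 1217 [0.574 0.576 0.578]
  z 0.1 925 [0.574 0.576 0.578]
  z 0.2 931 [0.575 0.577 0.579]
  z 0.3 900 [0.575 0.577 0.579]
scene 0.2 16569 0.568962796935108 [1.638 0.35  0.58 ]
  z 0.05 1848 [0.571 0.575 0.579]
  z 0.1 1982 [0.572 0.576 0.579]
  z 0.2 2457 [0.575 0.577 0.58 ]
  z 0.3 2555 [0.572 0.576 0.579]
scene 0.35 10989 0.5758717604586889 [2.679 0.5   0.5  ]
  z 0.05 2660 [0.579 0.619 0.823]
  z 0.1 2371 [0.579 0.598 0.894]
  z 0.2 2170 [0.578 0.583 0.841]
  z 0.3 2360 [0.579 0.583 0.788]
```

```bash
python3 rel.py -11.5 10 .4974 .273 .13
```

```text
t 8.3667 pos [0.461 0.139 0.231] ft [-0.309 -0.47  -0.455] w 0.08543853825774243 gf 0.0 q [ 2.676 14.934 84.714  0.059 80.33  78.377]
turn [-2.31   9.81  25.717] shift now-frame cm [  6.81  -12.037  10.137] target-frame [ -0.875 -13.812  10.124] tool z [ 0.     0.001 -1.   ]
```

Call:
jog_arm(
  plan="-0.6 2.45 6.4 0 0 0 120;-0.6 2.45 6.4 0 0 0 120;-0.6 2.45 6.4 0 0 0 120;-0.6 2.45 6.4 0 0 0 120;0 0 0 -0.2 -2.8 1.0 120;0 0 0 -0.2 -2.8 2.0 120;0 0 0 -0.2 -2.8 2.4 120;0 0 0 -0.2 -2.8 2.4 120;0 0 0 -0.1 -2.6 2.4 120;0 0 0 0 0 0 120",
)

```text
time_s: 9.2
position: [0.4968, 0.2704, 0.1242]
tool_rot: [[0.966, -0.201, 0.163], [-0.197, -0.98, -0.039], [0.168, 0.006, -0.986]]
ft_force: [-2.0, -0.8, -0.4]
grip_width: 0.0453
gripper_force: 0.0
```

```bash
python3 rel.py -11.5 10 .4974 .273 .0125
```

```text
t 9.2 pos [0.497 0.27  0.124] ft [-1.955 -0.847 -0.367] w 0.04529144907297986 gf 0.0 q [ 18.962  26.466  86.741  -6.05   58.752 123.304]
turn [ 0.333  0.336 -0.036] shift now-frame cm [-1.867 -0.33  11.008] target-frame [-1.932 -0.268 10.999] tool z [ 0.163 -0.039 -0.986]
```

Call:
jog_arm(
  plan="0 0 0 -0.5 -0.1 2.8 120;0 0 0 -0.5 -0.1 2.8 120;0 0 0 -0.4 -0.1 2.2 120;0 0 0 -0.3 0 1.6 120;0 0 0 -0.2 0 1.6 120;0 0 0 0 0 0 120;0 0 0 0 0 0 120",
)

```text
time_s: 9.78
position: [0.4987, 0.2702, 0.0175]
tool_rot: [[0.964, -0.204, 0.169], [-0.2, -0.979, -0.038], [0.173, 0.003, -0.985]]
ft_force: [-0.1, -0.5, -0.4]
grip_width: 0.0452
gripper_force: 0.0
```

```bash
python3 rel.py -11.5 10 .4974 .273 .0125; cat > pic.py <<'E'
import sys; from h import *
n,ct,cs=sys.argv[1],eval(sys.argv[2]),eval(sys.argv[3])
o=[]
for c,w in(("top",ct),("scene",cs)):
    im=imaging.get_image(c)["pixels"][...,::-1][w[1]:w[3],w[0]:w[2]]; o.append(cv2.resize(im,(400,int(400*im.shape[0]/im.shape[1])),interpolation=3))
h=max(i.shape[0] for i in o); o=[cv2.copyMakeBorder(i,0,h-i.shape[0],0,0,cv2.BORDER_CONSTANT) for i in o]
cv2.imwrite(f"pics/{n}.png",np.hstack(o))
E
python3 pic.py p2 "(170,160,270,260)" "(180,190,300,310)"
```

```text
t 9.7833 pos [0.499 0.27  0.018] ft [-0.094 -0.495 -0.39 ] w 0.04518988958452936 gf 0.0 q [ 18.905  35.186  93.025  -7.604  43.534 125.775]
turn [ 0.232  0.026 -0.211] shift now-frame cm [-0.271 -0.25   0.463] target-frame [-0.27  -0.25   0.464] tool z [ 0.169 -0.038 -0.985]
```

View pics/p2.png

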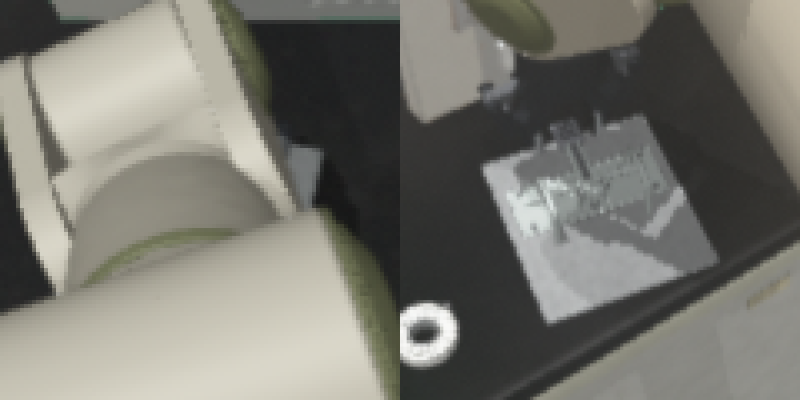

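Call:
jog_arm(
  plan="0 0 0 -0.25 -0.25 0.4 120;0 0 0 0 0 0 160;0 0 0 0 0 0 210;0 0 0 0 0 0 210;0 0 0 0 0 0 210;0 0 0 0 0 0 210",
  grip_force=25,
)

```text
time_s: 10.38
position: [0.4965, 0.2707, 0.0135]
tool_rot: [[0.965, -0.203, 0.167], [-0.198, -0.979, -0.043], [0.172, 0.009, -0.985]]
ft_force: [-3.9, -19.3, 10.0]
grip_width: 0.0236
gripper_force: 25.8
```

```bash
python3 rel.py -11.5 10 .4974 .273 .0125;python3 - <<'E'
import numpy as np
th=np.linspace(0,1.35,19); y=-6.6*np.cos(th); z=6.6*np.sin(th)
dm=-np.diff(y); dz=np.diff(z)  # dm>0: toward file +y
t=np.radians(10); 
# tool x = cos t*m - ... : m=file -y dir; x_t=(cos t)m+(sin t)Z ; z_t=(sin t)m-(cos t)Z
for a,b in zip(-dm,dz): print("%.2f 0 %.2f"%(a*np.cos(t)+b*np.sin(t), a*np.sin(t)-b*np.cos(t)))
E
```

```text
t 10.3833 pos [0.497 0.271 0.014] ft [ -3.901 -19.263   9.961] w 0.02356341420048207 gf 25.756335854530334 q [ 19.153  35.521  93.275  -8.043  43.206 126.293]
turn [ 0.533  0.085 -0.11 ] shift now-frame cm [ 0.023 -0.242  0.107] target-frame [ 0.024 -0.241  0.109] tool z [ 0.167 -0.043 -0.985]
0.10 0 -0.48
0.14 0 -0.47
0.18 0 -0.46
0.21 0 -0.45
0.24 0 -0.43
0.27 0 -0.41
0.30 0 -0.39
0.33 0 -0.37
0.36 0 -0.34
0.38 0 -0.31
0.41 0 -0.28
0.43 0 -0.25
0.44 0 -0.22
0.46 0 -0.19
0.47 0 -0.15
0.48 0 -0.11
0.49 0 -0.08
0.49 0 -0.04
```

Call:
jog_arm(
  plan="0 0 0 0 0.24 0 210;0 0 0 0 0 0 210;0 0 0 0.07 0 -0.49 210;0 0 0 0.03 0 -0.49 210;0 0 0 -0.01 0 -0.49 210;0 0 0 -0.04 0 -0.49 210;0 0 0 -0.08 0 -0.49 210",
)

```text
time_s: 10.97
position: [0.4915, 0.2714, 0.0371]
tool_rot: [[0.965, -0.203, 0.167], [-0.199, -0.979, -0.04], [0.172, 0.005, -0.985]]
ft_force: [-4.7, -6.4, 1.3]
grip_width: 0.023
gripper_force: 25.6
```

Call:
jog_arm(
  plan="0 0 0 -0.12 0.05 -0.48 210;0 0 0 -0.15 0.05 -0.47 210;0 0 0 -0.19 0 -0.46 210;0 0 0 -0.22 0 -0.44 210;0 0 0 -0.25 0 -0.43 210;0 0 0 -0.28 0 -0.40 210;0 0 0 -0.31 0 -0.38 210",
)

```text
time_s: 11.55
position: [0.4712, 0.2754, 0.0647]
tool_rot: [[0.965, -0.203, 0.168], [-0.199, -0.979, -0.039], [0.172, 0.004, -0.985]]
ft_force: [-5.6, -1.6, -0.1]
grip_width: 0.0232
gripper_force: 29.5
```

Call:
jog_arm(
  plan="0 0 0 -0.34 0 -0.36 210;0 0 0 -0.37 0 -0.33 210;0 0 0 -0.39 0 -0.30 210;0 0 0 -0.41 0 -0.27 210;0 0 0 -0.43 0 -0.24 210;0 0 0 -0.45 0 -0.21 210;0 0 0 0 0 0 210;0 0 0 0 0 0 210",
)

```text
time_s: 12.22
position: [0.4465, 0.2806, 0.077]
tool_rot: [[0.964, -0.203, 0.17], [-0.199, -0.979, -0.039], [0.174, 0.004, -0.985]]
ft_force: [1.1, -5.3, -5.9]
grip_width: 0.0232
gripper_force: 28.7
```

```bash
python3 rel.py -11.5 10 .4974 .273 .2
```

```text
t 12.2167 pos [0.447 0.281 0.077] ft [ 1.133 -5.263 -5.852] w 0.023193674764693268 gf 28.692542910575867 q [ 22.122  27.108  95.949  -7.607  48.949 128.414]
turn [ 0.236 -0.027 -0.172] shift now-frame cm [  7.2    -0.245 -11.223] target-frame [  7.196  -0.27  -11.225] tool z [ 0.17  -0.039 -0.985]
```

Call:
jog_arm(
  plan="0 0 0 0 0 0 120;0 0 0 0 0 0 120;0 0 0 0 0 0 120;0 0 0 0 0 0 120;0 0 0 0.2 0 -1.5 120;0 0 0 0.4 0 -2.5 120;0 0 0 0.6 0 -3.6 120;0 0 0 0.6 0 -3.6 60;0 0 0 0.6 0 -3.6 60;0 0 0 0 0 0 60",
)

```text
time_s: 13.05
position: [0.4467, 0.283, 0.2346]
tool_rot: [[0.962, -0.202, 0.182], [-0.2, -0.979, -0.033], [0.185, -0.005, -0.983]]
ft_force: [0.5, 0.7, 1.2]
grip_width: 0.0654
gripper_force: 0.0
```

```bash
python3 rel.py 13.7 0 .4479 -.0146 .12
```

```text
t 13.05 pos [0.447 0.283 0.235] ft [0.497 0.652 1.179] w 0.06542117279592125 gf 0.0 q [ 22.352  16.318  82.912  -6.009  71.853 125.486]
turn [  2.086 -10.538 -25.333] shift now-frame cm [ 3.945 29.178 12.256] target-frame [-6.933 28.944 11.458] tool z [ 0.182 -0.033 -0.983]
```

Call:
jog_arm(
  plan="0.5 -2.63 -6.33 0 0 0 40;0.5 -2.63 -6.33 0 0 0 40;0.5 -2.63 -6.33 0 0 0 40;0.5 -2.63 -6.33 0 0 0 40;0 0 0 -0.8 3.6 0 40;0 0 0 -0.8 3.6 0 40;0 0 0 -0.8 3.6 0 40;0 0 0 -0.8 3.6 0.8 40;0 0 0 -0.9 3.6 1.4 40;0 0 0 -0.9 3.6 1.4 40",
)

```text
time_s: 13.88
position: [0.4464, 0.0583, 0.1925]
tool_rot: [[0.972, 0.236, -0.01], [0.236, -0.972, -0.007], [-0.011, 0.004, -1.0]]
ft_force: [1.5, -0.4, -0.8]
grip_width: 0.0721
gripper_force: 0.0
```

Call:
jog_arm(
  plan="0 0 0 -0.9 3.6 1.4 40;0 0 0 -0.9 3.6 1.4 40;0 0 0 0 0 2.5 40;0 0 0 0 0 2.5 40;0 0 0 0 0 0 40;0 0 0 0 0 0 40",
)

```text
time_s: 14.38
position: [0.4448, -0.0148, 0.1149]
tool_rot: [[0.972, 0.236, -0.014], [0.236, -0.972, -0.006], [-0.015, 0.003, -1.0]]
ft_force: [1.2, 0.8, 0.1]
grip_width: 0.0721
gripper_force: 0.0
```

```bash
python3 rel.py 13.7 0 .4479 -.0146 .006
```

```text
t 14.3833 pos [ 0.445 -0.015  0.115] ft [1.186 0.806 0.116] w 0.07211408060886325 gf 0.0 q [-16.871  19.549 100.274  -0.648  60.833  59.799]
turn [ 0.154  0.851 -0.051] shift now-frame cm [ 0.471  0.03  10.889] target-frame [ 0.309  0.06  10.895] tool z [-0.014 -0.006 -1.   ]
```

Call:
jog_arm(
  plan="0.15 0.85 0 0.3 0.1 0 40;0 0 0 0 0 3 40;0 0 0 0 0 3 40;0 0 0 0 0 2.5 40;0 0 0 0 0 1.5 40;0 0 0 0 0 1.0 40;0 0 0 0 0 0 40;0 0 0 0 0 0 40",
)

```text
time_s: 15.05
position: [0.4492, -0.0151, 0.006]
tool_rot: [[0.972, 0.237, 0.004], [0.237, -0.972, -0.001], [0.003, 0.002, -1.0]]
ft_force: [0.1, 0.7, -0.1]
grip_width: 0.0716
gripper_force: 0.0
```

```bash
python3 rel.py 13.7 0 .4479 -.0146 .005
```

```text
t 15.05 pos [ 0.449 -0.015  0.006] ft [ 0.122  0.65  -0.085] w 0.07162693917376194 gf 0.0 q [-17.085  30.591 107.17    0.008  42.022  59.219]
turn [ 0.106 -0.189 -0.01 ] shift now-frame cm [-0.119 -0.084  0.099] target-frame [-0.118 -0.084  0.1  ] tool z [ 0.004 -0.001 -1.   ]
```

Call:
jog_arm(
  plan="0 0 0 0 0 0.1 80;0 0 0 0 0 0 95;0 0 0 0 0 0 105;0 0 0 0 0 0 115;0 0 0 0 0 0 140;0 0 0 0 0 0 140;0 0 0 0 0 0 140",
  grip_force=30,
)

```text
time_s: 15.63
position: [0.449, -0.0155, 0.0051]
tool_rot: [[0.972, 0.236, 0.004], [0.236, -0.972, -0.001], [0.004, 0.002, -1.0]]
ft_force: [0.2, -1.6, 7.4]
grip_width: 0.0493
gripper_force: 30.2
```

Call:
jog_arm(
  plan="0 0 0 0 0 -0.3 140;0 0 0 0 0 -0.8 140;0 0 0 0 0 -1.5 140;0 0 0 0 0 -2 140;0 0 0 0 0 -2 140;0 0 0 0 0 -2 140;0 0 0 0 0 -2 140;0 0 0 0 0 0 140",
)

```text
time_s: 16.3
position: [0.4494, -0.0154, 0.1136]
tool_rot: [[0.972, 0.236, 0.008], [0.236, -0.972, -0.002], [0.007, 0.004, -1.0]]
ft_force: [0.1, -0.6, -0.8]
grip_width: 0.0493
gripper_force: 32.0
```

```bash
python3 rel.py -11.5 0 .3668 .2995 .12; cat > f.py <<'E'
# subpixel fit of the case in hand at bottom height z(mm), p0
import sys; from h import *
np.set_printoptions(precision=2,suppress=True)
z=float(sys.argv[1]); p0=list(map(float,sys.argv[2:5])); cams=sys.argv[5:]
B=case(z)[1:]
for c in cams:
    im=imaging.get_image(c); cv2.imwrite(f"pics/raw_{c}.png",im["pixels"][...,::-1]); print(c, models.tip_of(c,"case_holes")[:1])
    print("expected holes px",proj(im,place(p0,[[0,-42,z],[-40,-42,z+4],[40,-42,z+4]])))
E
python3 f.py 102 447.9 -14.6 103.7 top scene
```

```text
t 16.3 pos [ 0.449 -0.015  0.114] ft [ 0.077 -0.553 -0.76 ] w 0.049266758795768 gf 31.987997889518738 q [-17.108  19.596 100.498  -0.007  59.444  59.229]
turn [ 0.151 -0.441 25.167] shift now-frame cm [ -0.583 -32.549  -0.783] target-frame [-14.376 -29.212  -0.641] tool z [ 0.008 -0.002 -1.   ]
top []
expected holes px [[331.05 188.55]
 [347.04 184.24]
 [315.31 192.01]]
scene [{'at': [309.6, 172.0], 'confidence': 0.58}]
expected holes px [[308.82 174.09]
 [317.02 166.4 ]
 [300.5  180.05]]
```

Call:
jog_arm(
  plan="0 0 6.3 0 0 -0.8 140;0 0 6.3 0 0 -0.9 140;0 0 6.3 0 0 -0.9 140;0 0 6.3 0 0 -0.8 140;0 0 0 -1.5 -3.0 0 140;0 0 0 -1.8 -3.6 0 140;0 0 0 -1.8 -3.6 0 140;0 0 0 -1.8 -3.6 0 140;0 0 0 -1.8 -3.6 0 140;0 0 0 -1.8 -3.6 0 140",
)

```text
time_s: 17.33
position: [0.3858, 0.2132, 0.1427]
tool_rot: [[0.98, -0.201, -0.001], [-0.201, -0.98, -0.001], [-0.001, 0.001, -1.0]]
ft_force: [2.1, 0.6, -0.9]
grip_width: 0.0491
gripper_force: 32.0
```

Call:
jog_arm(
  plan="0 0 0 -1.8 -3.6 0 140;0 0 0 -1.2 -2.7 0 140;0 0 0 -0.7 -1.6 1 140;0 0 0 0 0 2 140;0 0 0 0 0 1.5 140;0 0 0 0 0 0 140;0 0 0 0 0 0 140",
)

```text
time_s: 17.92
position: [0.3663, 0.2961, 0.0977]
tool_rot: [[0.98, -0.2, -0.001], [-0.2, -0.98, -0.002], [-0.001, 0.002, -1.0]]
ft_force: [-0.2, -0.1, -1.3]
grip_width: 0.0494
gripper_force: 31.9
```

```bash
python3 rel.py -11.5 0 .3671 .2968 .09; python3 pic.py p3 "(160,160,280,260)" "(190,190,310,290)"
```

```text
t 17.9167 pos [0.366 0.296 0.098] ft [-0.198 -0.1   -1.321] w 0.04936974813974229 gf 31.90674662590027 q [ 24.548  22.967  98.131  -0.08   59.026 126.14 ]
turn [ 0.128  0.059 -0.05 ] shift now-frame cm [ 0.068 -0.083  0.774] target-frame [ 0.067 -0.081  0.774] tool z [-0.001 -0.002 -1.   ]
```

View pics/p3.png

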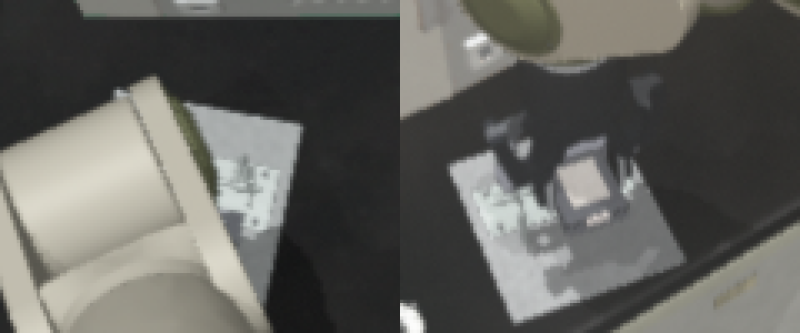

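Call:
jog_arm(
  plan="0 0 0 0.07 -0.08 1 140;0 0 0 0 0 1.5 140;0 0 0 0 0 1.2 140;0 0 0 0 0 0.5 140;0 0 0 0 0 0 140;0 0 0 0 0 0 140",
)

```text
time_s: 18.52
position: [0.3682, 0.2971, 0.0573]
tool_rot: [[0.98, -0.201, 0.002], [-0.201, -0.98, -0.0], [0.002, -0.0, -1.0]]
ft_force: [1.0, 0.0, -0.4]
grip_width: 0.0496
gripper_force: 31.9
```

Call:
jog_arm(
  plan="0 0 0 0 0 0.15 140;0 0 0 0 0 0.15 140;0 0 0 0 0 0.15 140;0 0 0 0 0 0.15 140;0 0 0 0 0 0.1 140;0 0 0 0 0 0 140",
)

```text
time_s: 19.02
position: [0.3677, 0.297, 0.0496]
tool_rot: [[0.98, -0.2, 0.001], [-0.2, -0.98, -0.001], [0.001, 0.0, -1.0]]
ft_force: [0.8, -0.6, -1.1]
grip_width: 0.0488
gripper_force: 31.9
```

Call:
jog_arm(
  plan="0 0 0 0 0 0.1 140;0 0 0 0 0 0.1 140;0 0 0 0 0 0 140",
)

```text
time_s: 19.27
position: [0.3677, 0.297, 0.0475]
tool_rot: [[0.98, -0.2, 0.001], [-0.2, -0.98, -0.001], [0.001, 0.0, -1.0]]
ft_force: [-0.1, 0.3, -1.2]
grip_width: 0.0493
gripper_force: 31.9
```

Call:
jog_arm(
  plan="0 0 0 0 0 0.1 140;0 0 0 0 0 0.1 140;0 0 0 0 0 0 140",
)

```text
time_s: 19.52
position: [0.3679, 0.2971, 0.0456]
tool_rot: [[0.98, -0.2, 0.002], [-0.2, -0.98, -0.001], [0.002, 0.0, -1.0]]
ft_force: [0.9, -0.2, -0.4]
grip_width: 0.0493
gripper_force: 32.1
```

Call:
jog_arm(
  plan="0 0 0 0 0 0.1 140;0 0 0 0 0 0.1 140;0 0 0 0 0 0.1 140;0 0 0 0 0 0.1 140;0 0 0 0 0 0 140",
)

```text
time_s: 19.93
position: [0.3683, 0.2971, 0.0417]
tool_rot: [[0.98, -0.2, 0.003], [-0.2, -0.98, -0.0], [0.003, -0.0, -1.0]]
ft_force: [3.4, -1.1, -0.1]
grip_width: 0.0491
gripper_force: 31.9
```

Call:
jog_arm(
  plan="0 0 0 0.08 0 0 140;0 0 0 0 0 0.1 140;0 0 0 0 0 0.1 140;0 0 0 0 0 0.1 140;0 0 0 0 0 0 140",
)

```text
time_s: 20.35
position: [0.3684, 0.2968, 0.0385]
tool_rot: [[0.98, -0.2, 0.001], [-0.2, -0.98, -0.001], [0.001, 0.001, -1.0]]
ft_force: [1.1, 0.0, -1.4]
grip_width: 0.0494
gripper_force: 32.0
```

Call:
jog_arm(
  plan="0 0 0 0.03 0 0.1 140;0 0 0 0 0 0.15 140;0 0 0 0 0 0.15 140;0 0 0 0 0 0.15 140;0 0 0 0 0 0.15 140;0 0 0 0 0 0 140",
)

```text
time_s: 20.85
position: [0.3686, 0.2967, 0.0313]
tool_rot: [[0.98, -0.2, 0.001], [-0.2, -0.98, -0.001], [0.001, 0.001, -1.0]]
ft_force: [-0.5, 0.4, -1.6]
grip_width: 0.0495
gripper_force: 32.0
```

Free of side force; lowering on.

Call:
jog_arm(
  plan="0 0 0 0 0 0.2 140;0 0 0 0 0 0.2 140;0 0 0 0 0 0.2 140;0 0 0 0 0 0.2 140;0 0 0 0 0 0.2 140;0 0 0 0 0 0 140",
)

```text
time_s: 21.35
position: [0.3687, 0.2967, 0.0213]
tool_rot: [[0.98, -0.2, 0.001], [-0.2, -0.98, -0.001], [0.001, 0.001, -1.0]]
ft_force: [-0.3, -0.4, -1.6]
grip_width: 0.049
gripper_force: 32.0
```

Call:
jog_arm(
  plan="0 0 0 0 0 0.15 140;0 0 0 0 0 0.15 140;0 0 0 0 0 0.15 140;0 0 0 0 0 0.15 140;0 0 0 0 0 0.1 140;0 0 0 0 0 0 140",
)

```text
time_s: 21.85
position: [0.3688, 0.2968, 0.0145]
tool_rot: [[0.98, -0.2, 0.001], [-0.2, -0.98, -0.001], [0.001, 0.001, -1.0]]
ft_force: [0.4, 0.6, -1.9]
grip_width: 0.0492
gripper_force: 32.0
```

Call:
jog_arm(
  plan="0 0 0 0 0 0.1 140;0 0 0 0 0 0.1 140;0 0 0 0 0 0.1 140;0 0 0 0 0 0.1 140;0 0 0 0 0 0 140",
)

```text
time_s: 22.27
position: [0.3688, 0.2968, 0.0105]
tool_rot: [[0.98, -0.2, 0.001], [-0.2, -0.98, -0.001], [0.001, 0.0, -1.0]]
ft_force: [0.2, -0.4, -2.2]
grip_width: 0.0489
gripper_force: 32.0
```

Call:
jog_arm(
  plan="0 0 0 0 0 0.05 140;0 0 0 0 0 0.05 140;0 0 0 0 0 0.05 140;0 0 0 0 0 0 140",
)

```text
time_s: 22.6
position: [0.3689, 0.2968, 0.0092]
tool_rot: [[0.98, -0.2, 0.002], [-0.2, -0.98, -0.001], [0.002, 0.0, -1.0]]
ft_force: [-0.9, -0.0, -1.1]
grip_width: 0.0493
gripper_force: 32.0
```

Call:
jog_arm(
  plan="0 0 0 0 0 0.05 140;0 0 0 0 0 0.05 140;0 0 0 0 0 0 140;0 0 0 0 0 0 140",
)

```text
time_s: 22.93
position: [0.3689, 0.2968, 0.0091]
tool_rot: [[0.98, -0.2, 0.002], [-0.2, -0.98, -0.0], [0.002, -0.0, -1.0]]
ft_force: [-2.4, -0.3, 12.4]
grip_width: 0.0495
gripper_force: 33.5
```

Call:
jog_arm(
  plan="0 0 0 0 0 -0.08 140;0 0 0 0 0 0 120;0 0 0 0 0 0 90;0 0 0 0 0 0 60;0 0 0 0 0 0 60;0 0 0 0 0 0 60",
)

```text
time_s: 23.43
position: [0.3689, 0.2968, 0.0089]
tool_rot: [[0.98, -0.2, 0.001], [-0.2, -0.98, -0.001], [0.002, 0.0, -1.0]]
ft_force: [0.3, -0.3, -0.4]
grip_width: 0.0651
gripper_force: 0.0
```

Call:
jog_arm(
  plan="0 0 0 0 0 -1 60;0 0 0 0 0 -2 60;0 0 0 0 0 -3 60;0 0 0 0 0 -3.5 60;0 0 0 0 0 -3.5 255;0 0 0 0 0 -2 255;0 0 0 0 0 0 255;0 0 0 0 0 0 255",
)

```text
time_s: 24.1
position: [0.3688, 0.297, 0.1596]
tool_rot: [[0.98, -0.2, 0.003], [-0.2, -0.98, 0.0], [0.003, -0.001, -1.0]]
ft_force: [0.7, -1.8, -0.6]
grip_width: 0.0168
gripper_force: 0.0
```

```bash
python3 rel.py -11.5 45 .4 .29 .2; python3 pic.py p4 "(160,160,280,260)" "(190,190,310,290)"
```

```text
t 24.1 pos [0.369 0.297 0.16 ] ft [ 0.695 -1.767 -0.55 ] w 0.016849708244512332 gf 0.0 q [ 24.513  18.264  92.971  -0.075  68.585 126.085]
turn [-0.029 44.814 -0.062] shift now-frame cm [ 3.206  0.057 -4.032] target-frame [ 5.116  0.063 -0.6  ] tool z [ 0.003  0.    -1.   ]
```

View pics/p4.png

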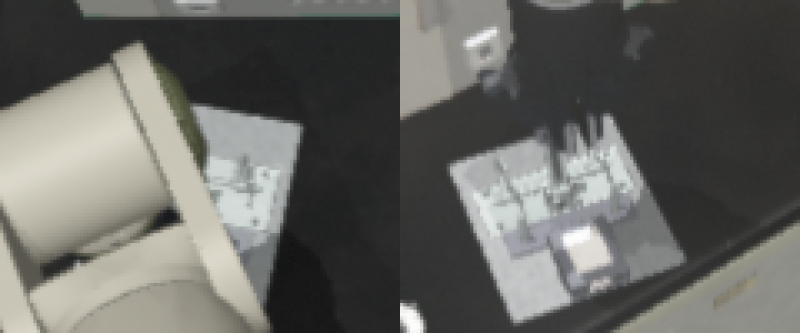

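Call:
jog_arm(
  plan="0 6.25 0 0 0 0 255;0 6.25 0 0 0 0 255;0 6.25 0 0 0 0 255;0 6.25 0 0 0 0 255;0 0 0 0 0 0 255;0 0 0 0 0 0 255",
)

```text
time_s: 24.7
position: [0.3675, 0.297, 0.1577]
tool_rot: [[0.89, -0.198, 0.411], [-0.179, -0.98, -0.086], [0.42, 0.003, -0.907]]
ft_force: [0.2, -0.2, -0.5]
grip_width: 0.0001
gripper_force: 0.0
```

```bash
cat > pr.py <<'E'
import numpy as np, subprocess
F=np.array([.410,.2885]); u=np.array([.98,-.2])
def tcp(th,t,back=0,r=71,off=4.5,e=11):
    c,s=np.cos(th),np.sin(th); C=np.array([22+r*c-off*s,28+r*s+off*c])
    n=np.array([-s,c]); X=np.array([np.cos(t),np.sin(t)])
    return C-e*X+back*n
t0=np.radians(25); ths=np.r_[np.linspace(1.35,t0,15),np.linspace(t0,0,9)[1:]]
m,z=tcp(1.35,t0,10); p=F+u*m/1000
print("start",m,z,p); print(subprocess.run(f"python3 rel.py -11.5 25 {p[0]} {p[1]} {z/1000}".split(),capture_output=True,text=True).stdout)
pm,pt=np.array([m,z]),t0
for th in ths:
    t=min(t0,th); q=tcp(th,t); d=(q-pm)/10; 
    print("%.2f turn %.2f  x %.2f z %.2f  | mz"%(th,np.degrees(t-pt),d@[np.cos(t),np.sin(t)],d@[np.sin(t),-np.cos(t)]),np.round(q,1)); pm,pt=q,t
E
python3 pr.py
```

```text
start 13.432100437716239 95.80315448939419 [0.42316346 0.28581358]
t 24.7 pos [0.367 0.297 0.158] ft [ 0.213 -0.18  -0.45 ] w 0.00014968200617169696 gf 0.0 q [ 34.113  14.733 103.828 -24.662  46.307 150.333]
turn [0.112 0.148 0.121] shift now-frame cm [ 2.553 -0.025  8.005] target-frame [ 2.532 -0.014  8.011] tool z [ 0.411 -0.086 -0.907]

1.35 turn 0.00  x 0.79 z 0.61  | mz [23.2 93.6]
1.28 turn 0.00  x 0.38 z 0.27  | mz [27.7 92.7]
1.22 turn 0.00  x 0.36 z 0.30  | mz [32.2 91.6]
1.15 turn 0.00  x 0.34 z 0.32  | mz [36.6 90.1]
1.09 turn 0.00  x 0.32 z 0.34  | mz [40.9 88.4]
1.02 turn 0.00  x 0.29 z 0.36  | mz [45.1 86.3]
0.96 turn 0.00  x 0.27 z 0.38  | mz [49.2 84. ]
0.89 turn 0.00  x 0.24 z 0.40  | mz [53.  81.5]
0.83 turn 0.00  x 0.22 z 0.41  | mz [56.7 78.7]
0.76 turn 0.00  x 0.19 z 0.42  | mz [60.3 75.7]
0.70 turn 0.00  x 0.16 z 0.43  | mz [63.6 72.4]
0.63 turn 0.00  x 0.13 z 0.44  | mz [66.7 68.9]
0.57 turn 0.00  x 0.10 z 0.45  | mz [69.5 65.3]
0.50 turn 0.00  x 0.07 z 0.46  | mz [72.1 61.4]
0.44 turn 0.00  x 0.04 z 0.46  | mz [74.5 57.4]
0.38 turn -3.12  x 0.03 z 0.33  | mz [76.  54.5]
0.33 turn -3.12  x 0.03 z 0.33  | mz [77.4 51.5]
0.27 turn -3.12  x 0.03 z 0.33  | mz [78.6 48.5]
0.22 turn -3.13  x 0.03 z 0.33  | mz [79.6 45.4]
0.16 turn -3.13  x 0.03 z 0.33  | mz [80.5 42.2]
0.11 turn -3.12  x 0.03 z 0.33  | mz [81.2 39. ]
0.05 turn -3.12  x 0.03 z 0.33  | mz [81.7 35.8]
0.00 turn -3.12  x 0.03 z 0.33  | mz [82.  32.5]
```

Call:
jog_arm(
  plan="0.1 0.15 0.1 0.6 0 2.0 255;0 0 0 0.7 0 2.2 255;0 0 0 0.7 0 2.2 255;0 0 0 0.5 0 1.6 255;0 0 0 0 0 0 255;0 0 0 0 0 0 255",
)

```text
time_s: 25.2
position: [0.4248, 0.2849, 0.0966]
tool_rot: [[0.887, -0.203, 0.415], [-0.184, -0.979, -0.085], [0.424, -0.001, -0.906]]
ft_force: [0.1, -1.0, 0.2]
grip_width: 0.0001
gripper_force: 0.0
```

Call:
jog_arm(
  plan="0 0 0 0.4 0 0.3 255;0 0 0 0.4 0 0.3 255;0 0 0 0.38 0 0.27 255;0 0 0 0.36 0 0.3 255;0 0 0 0 0 0 255",
)

```text
time_s: 25.62
position: [0.4429, 0.282, 0.0939]
tool_rot: [[0.886, -0.201, 0.418], [-0.183, -0.98, -0.083], [0.427, -0.003, -0.904]]
ft_force: [-5.9, 1.6, 5.0]
grip_width: -0.0001
gripper_force: 3.6
```

```bash
python3 pr.py | sed -n 2,4p;  python3 pic.py p5 "(160,160,280,260)" "(190,190,310,290)"
```

```text
t 25.6167 pos [0.443 0.282 0.094] ft [-5.873  1.648  4.963] w -8.82989192873955e-05 gf 3.5900110099464655 q [ 27.092  24.061 103.046 -26.995  35.664 148.443]
turn [-0.105 -0.249 -0.154] shift now-frame cm [-1.736  0.024 -1.035] target-frame [-1.741  0.021 -1.027] tool z [ 0.418 -0.083 -0.904]
```

View pics/p5.png

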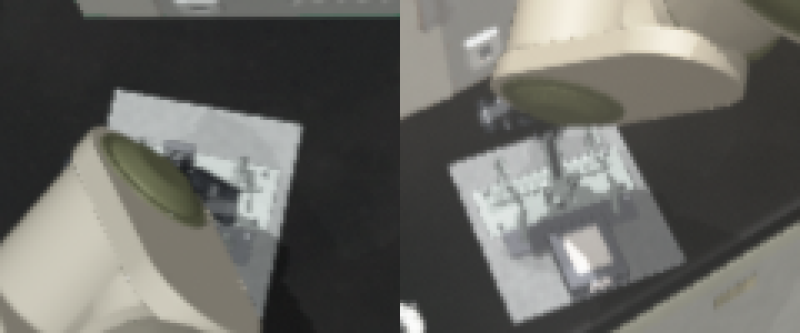

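Call:
jog_arm(
  plan="0 0 0 0.34 0 0.32 255;0 0 0 0.32 0 0.34 255;0 0 0 0.29 0 0.36 255;0 0 0 0.27 0 0.38 255;0 0 0 0 0 0 255",
)

```text
time_s: 26.13
position: [0.4595, 0.2786, 0.0864]
tool_rot: [[0.886, -0.201, 0.418], [-0.183, -0.98, -0.083], [0.427, -0.003, -0.904]]
ft_force: [-6.4, 2.1, 6.7]
grip_width: -0.0
gripper_force: 4.7
```

Call:
jog_arm(
  plan="0 0 0 0.24 0 0.4 255;0 0 0 0.22 0 0.41 255;0 0 0 0.19 0 0.42 255;0 0 0 0.16 0 0.43 255;0 0 0 0.13 0 0.44 255;0 0 0 0.1 0 0.45 255;0 0 0 0 0 0 255",
)

```text
time_s: 26.72
position: [0.4796, 0.2746, 0.068]
tool_rot: [[0.885, -0.201, 0.419], [-0.183, -0.98, -0.083], [0.427, -0.003, -0.904]]
ft_force: [-6.4, -0.5, 8.2]
grip_width: -0.0
gripper_force: 5.2
```

```bash
python3 rel.py -11.5 25 .48 .2745 .063
```

```text
t 26.7167 pos [0.48  0.275 0.068] ft [-6.392 -0.516  8.234] w -1.9488676331893895e-05 gf 5.189862493425608 q [ 24.22   28.297 101.091 -27.424  32.569 146.767]
turn [-0.112 -0.301 -0.134] shift now-frame cm [-0.176 -0.     0.47 ] target-frame [-0.173 -0.001  0.471] tool z [ 0.419 -0.083 -0.904]
```

Call:
jog_arm(
  plan="0 0 0 0.05 0 0.5 255;0 0 0 0.02 0 0.5 255;0 -3 0 0.03 0 0.4 255;0 -3 0 0.03 0 0.4 255;0 -3 0 0.03 0 0.33 255;0 0 0 0 0 0 255",
)

```text
time_s: 27.22
position: [0.4901, 0.2725, 0.0493]
tool_rot: [[0.941, -0.202, 0.273], [-0.195, -0.979, -0.053], [0.278, -0.004, -0.961]]
ft_force: [-4.5, 2.5, 4.7]
grip_width: 0.0
gripper_force: 3.0
```

Call:
jog_arm(
  plan="0 -3.1 0 0 0 0.35 255;0 -3.1 0 0 0 0.35 255;0 -3.1 0 0 0 0.3 255;0 -3.1 0 0 0 0.3 255;0 -3 0 0 0 0 255;0 0 0 0 0 0 255",
)

```text
time_s: 27.72
position: [0.4935, 0.2718, 0.0361]
tool_rot: [[0.979, -0.202, 0.015], [-0.202, -0.979, 0.001], [0.015, -0.004, -1.0]]
ft_force: [-0.0, -0.3, 0.9]
grip_width: -0.0001
gripper_force: 0.0
```

```bash
python3 rel.py -11.5 0 .4962 .2709 .033
```

```text
t 27.7167 pos [0.493 0.272 0.036] ft [-0.043 -0.286  0.882] w -0.00010807679055451196 gf 0.0 q [ 16.906  35.005  87.75   -0.266  56.402 118.687]
turn [-0.207 -0.847 -0.135] shift now-frame cm [0.278 0.03  0.319] target-frame [0.283 0.03  0.315] tool z [ 0.015  0.001 -1.   ]
```

Call:
jog_arm(
  plan="0 -0.8 0 0.25 0 0 255;0 0 0 0 0 0.15 255;0 0 0 0 0 0.1 255;0 0 0 0 0 0.05 255;0 0 0 0 0 0 255",
)

```text
time_s: 28.13
position: [0.4938, 0.2715, 0.0326]
tool_rot: [[0.98, -0.201, 0.001], [-0.201, -0.98, 0.002], [0.001, -0.002, -1.0]]
ft_force: [-0.1, -0.6, -0.2]
grip_width: -0.0003
gripper_force: 0.0
```

Call:
jog_arm(
  plan="0 0 0 0 0 0.05 255;0 0 0 0 0 0.05 255;0 0 0 0 0 0 255",
)

```text
time_s: 28.38
position: [0.4939, 0.2715, 0.0323]
tool_rot: [[0.98, -0.201, 0.001], [-0.201, -0.98, 0.002], [0.001, -0.002, -1.0]]
ft_force: [-2.7, 0.2, 6.4]
grip_width: -0.0001
gripper_force: 3.1
```

Call:
jog_arm(
  plan="0 0 0 0 0 0.06 255;0 0 0 0 0 0 255",
)

```text
time_s: 28.55
position: [0.4939, 0.2715, 0.0321]
tool_rot: [[0.98, -0.201, 0.002], [-0.201, -0.98, 0.002], [0.001, -0.002, -1.0]]
ft_force: [-4.3, -0.2, 11.2]
grip_width: -0.0001
gripper_force: 5.3
```

Call:
jog_arm(
  plan="0 0 0 0 0 0.05 255;0 0 0 0 0 0.04 255;0 0 0 0 0 0 255;0 0 0 0 0 0 255",
)

```text
time_s: 28.88
position: [0.494, 0.2716, 0.0319]
tool_rot: [[0.98, -0.201, 0.002], [-0.201, -0.98, 0.002], [0.002, -0.003, -1.0]]
ft_force: [-5.7, -1.3, 16.5]
grip_width: -0.0002
gripper_force: 8.8
```

Call:
jog_arm(
  plan="0 0 0 0 0 0.05 255;0 0 0 0 0 0 255;0 0 0 0 0 0 255",
)

```text
time_s: 29.13
position: [0.494, 0.2716, 0.0318]
tool_rot: [[0.98, -0.201, 0.002], [-0.201, -0.98, 0.002], [0.002, -0.003, -1.0]]
ft_force: [-7.4, -2.5, 20.9]
grip_width: -0.0001
gripper_force: 10.6
```

Steady near 20 N; hold for about 0.8 s.

Call:
jog_arm(
  plan="0 0 0 0 0 0 255;0 0 0 0 0 0 255;0 0 0 0 0 0 255;0 0 0 0 0 0 255;0 0 0 0 0 0 255;0 0 0 0 0 0 255;0 0 0 0 0 0 255;0 0 0 0 0 0 255;0 0 0 0 0 0 255;0 0 0 0 0 0 255",
)

```text
time_s: 29.97
position: [0.494, 0.2716, 0.0318]
tool_rot: [[0.98, -0.201, 0.002], [-0.201, -0.98, 0.002], [0.002, -0.003, -1.0]]
ft_force: [-7.3, -1.0, 21.5]
grip_width: 0.0001
gripper_force: 10.6
```

Call:
jog_arm(
  plan="0 0 0 0 0 -0.1 255;0 0 0 0 0 -0.2 255;0 0 0 0 0 -1 255;0 0 0 0 0 -2 255;0 0 0 0 0 -3 255;0 0 0 0 0 -3 255;0 0 0 0 0 -3 255;0 0 0 -2 3 -2 255;0 0 0 -2 3 0 255;0 0 0 0 0 0 255",
)

```text
time_s: 30.8
position: [0.4385, 0.2179, 0.1735]
tool_rot: [[0.979, -0.202, -0.001], [-0.202, -0.979, 0.001], [-0.001, -0.0, -1.0]]
ft_force: [0.5, 1.2, 0.0]
grip_width: 0.0002
gripper_force: 0.0
```

Call:
jog_arm(
  plan="0 0 0 -1 3.7 0 255;0 0 0 -1 3.7 0 255;0 0 0 -1 3.7 0 255;0 0 0 -1 3.7 0 255;0 0 0 0 3.7 0 255;0 0 0 0 3.7 0 255;0 0 0 0 3.7 0 255;0 0 0 0 0 0 255",
)

```text
time_s: 31.47
position: [0.3512, -0.0304, 0.1725]
tool_rot: [[0.978, -0.208, 0.002], [-0.208, -0.978, -0.0], [0.002, -0.0, -1.0]]
ft_force: [0.4, 0.7, 0.2]
grip_width: 0.0001
gripper_force: 0.0
```

```bash
python3 rel.py -11.5 0 .4962 .2709 .033|head -1; python3 pic.py p6 "(120,160,240,280)" "(170,190,300,310)"
```

```text
t 31.4667 pos [ 0.351 -0.03   0.172] ft [0.392 0.694 0.161] w 7.93177473349802e-05 gf 0.0 q [-24.451   5.505 108.076   0.047  66.306  77.547]
```

View pics/p6.png

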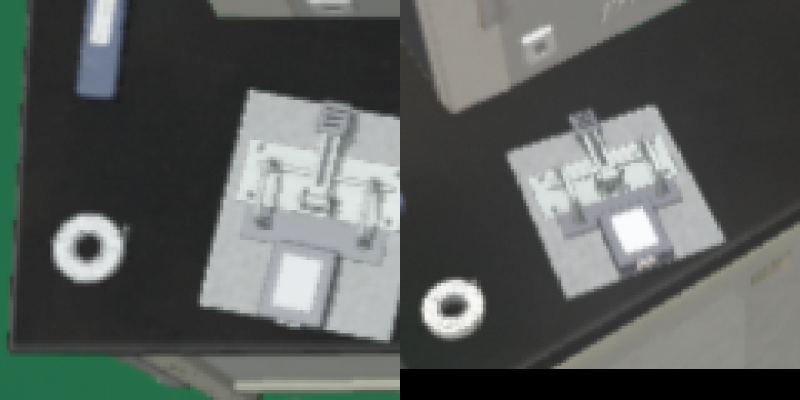

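The view shows the case flat on the board with its strip over the posts (top view 265,215 and 365,235), the rings shut on the post tips and the lever down at (335,120). Nothing is touching the robot.

```bash
python3 -c "
from rig import job; print(job.close_job())"
```

```text
the job is handed in; nothing more can be done
None
```

The job is handed in: I lifted the lever until the rings opened, lowered the case over both posts flat onto the board and let go, then shut the lever and held it on its stop at about 21 N for 0.8 s (31.5 s used of 72); the last picture shows the case flat and the rings shut.

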